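Half-turn the loader lid and hold it short of the lock

ROBOT

A 6-joint arm with a two-finger parallel gripper is mounted at the origin on the work surface. World frame = base frame: x ahead of the robot, y to its left, z up, the work surface at z = 0. Lengths are in m, angles in degrees, forces in N, time in s.
With the tool pointing down it reaches from about 0.225 to 0.875 m from the base axis. Payload 3.4 kg.
Tool frame: the origin (TCP) lies at the very end of the fingers, on their centre line; the grasp point (between the pads) lies 19 mm behind it; z points along the fingers, y is the line along which they close (so a half turn about z gives the same grasp; the last joint's range is limited). The gripper opens to 85 mm and grips with 20 to 120 N. Pads are 22 mm wide; open, the fingers measure 114 mm over their backs; the gripper's body (76 mm by 85 mm) begins 54 mm behind the grasp point. The pads swing forward as they close: fully open they stand 13 mm farther back than shut.
Start: joints at [-70.302, 15.808, 86.224, -0, 77.962, -6.933], TCP at [0.258, -0.514, 0.231] pointing down, gripper open.
Joint ranges: [-165.64, 165.64], [-43.16, 119.46], [12.63, 154.43], [-67.54, 247.53], [6.08, 155.33], [-154.97, 154.97]. Speed limits (degrees/s): [147.25, 147.25, 180, 180, 180, 180].

INTERFACE

Orientations are given as [roll, pitch, yaw] about the fixed x, y, z axes, in that order (R = Rz(yaw) Ry(pitch) Rx(roll)).
In Python, from rig import * gives the robot as it stands.
- The arm moves only by the shell command python3 -m inch 'ROWS'. ROWS is JSON, a list of rows, each a list of 7 numbers: the gripper's target within -1 to 1 (fully open at 1, half-way at 0, shut at -1), then the shift along the tool's x, y, z as a fraction of full scale, then the turn, a rotation vector about the tool's x, y, z as a fraction of full scale. A call has 1 to 8 rows; each row is the pose to reach, as a shift and turn from the pose commanded when the call began, along the tool's axes at that moment; what a row does not reach only later rows make up. Full scale, the value 1, is 0.4 m for a shift and 60 degrees for a turn. A row lasts 1/10 s, in which the tool goes at most 50 mm and 8.59 degrees, less where a joint would pass 70% of its speed; a pose out of reach is approached as far as the arm can. A call with a number of a shift or a turn outside -1 to 1 is refused whole. A call with a gripper value outside its range is refused whole. The fingers move at their own pace and stop on an object; the grip force is fixed at half the most. Time passes only in rows, so rows that repeat a pose let the fingers close. It gives the time, the measured TCP pose, the force, the opening and the grip force at its end, in the units of the state.
- state(): the state, without advancing time (a new reading comes with each control period).
- camera(name): name is "side" or "top"; returns a dict with "color" (480x640x3 uint8, red, green, blue), "depth" (480x640 float32, m along the optical axis (not along the pixel's ray), 0 where there is no reading), "fx", "fy", "cx", "cy" (pixels), "T" (4x4, takes a point from camera to world coordinates). Camera axes: x right, y up, looking along -z (the intrinsics and any distortion apply to the point x, -y, -z); pixel columns grow to the right and rows downward; lengths in m; the calibration is good to about 2 mm. A picture is of the moment at which its call begins.
- close_job(): hands the job in; it is judged then, once.
The state is a dict: "time_s": time; "joints": joint angles; "qvel": joint speeds; "joint_efforts": joint torques, N m; "eef_pos": TCP position; "eef_rot": TCP orientation; "ft_force": force on the tool from outside, world axes, zero at the start; "torque": the same for the moment, N m; "gripper_width": finger opening in m; "grip_force": force on a finger pad.
Only numpy, scipy, OpenCV 4.12 (cv2) and the standard library are available. Lean on these libraries where they do the work, as an engineer would, in place of code of your own. Each camera call takes 0.05 s, during which the arm holds its last target. There are 200 camera calls.

TASK

Slide the bayonet lid out of its rack by its bar grip, from under the two lips, and set it straight down through the slots of the film loader's mouth until its flange sits on the rim. Then twist it clockwise (seen from above) half-way to the lock, until the bar points at the two raised half-turn ribs on the rim, never going on into the lock click, and finish still gripping the lid there, holding it still. Leave the cassette, the lens cap and the tripod mount where they are.

Things in the scene. Friction and masses are not known exactly. Their poses are not given: they have to be found in the camera images.
- lid_grip (a point): centre of the upright aluminium bar grip on the loose bayonet lid (about 150 g). Bar 56 mm long (x), 14 wide (y; pinch across it), 30 high, on a round stem 20 mm across. The point is on the lid's axis, half-way up the bar, 39 mm above the underside of the black flange disc (76 mm across, 6 thick) and 51 mm above the lid's underside. The bar is in line with the two lugs; half a turn looks and fits the same.
- lid_foot (a point): centre of the lid's underside, on its axis, axes as the bar grip's. Under the flange is a round plug 44 mm across, 12 mm high, with two opposite metal lugs at its foot along x (each 10 mm wide, 5 high, reaching 30 mm from the axis). In the rack the lid stands on this face.
- loader_mouth (a point): centre of the round mouth of the film loader, on its axis at the level of the top rim, 81 mm above the counter, z up. A hole 49 mm across in a 5 mm thick collar, with two opposite slots 15 mm wide, 65 mm from end to end, along this point's x axis, through which the lid's lugs pass. With the lid seated, flange on the rim, its bar centre is 39 mm above this point and the lugs have 2 mm of play under the collar.
- loader: the film loader, a fixed chrome drum 96 mm across (104 at its foot), 56 high, on the turntable; origin under its centre, axes as the mouth's. The lid turns only clockwise seen from above; a stop bars the other way. Half-turn is 45 degrees from the slots, a spring detent starts to be felt at about 60, lock is at 90.
- half_rib (a point): one of the two opposite black raised half-turn ribs on the loader's rim (8 x 3 mm, 3 high, 43.5 mm from the axis), 45 degrees clockwise from a slot seen from above; the seated lid's bar points at both when at half-turn
- rack: fixed aluminium rack on the counter that holds the lid; origin on the counter, midway across y; z up. Floor plate 6 mm thick, x -144 to +46 mm, 96 wide. Walls and two lips run from x -26 to +46; open to -x, walled at +x. Lip tops 31 mm above the counter, bar's lower edge 42; gap between lips 32 mm wide. The lid, parked within 8 mm of the origin, is clear of the lips and can be lifted once its axis is beyond x -64.
- turntable: fixed lazy-Susan of polished beech, 300 mm across, its flat top 25 mm above the counter; origin at its centre at counter level. It does not turn.
- cassette_center (a point): centre of a loose black plastic cassette, 56 x 36 x 22 mm, lying on the turntable; leave alone
- lens_cap_center (a point): centre of a loose green enamel lens cap, 58 mm across, 12 mm high, lying on the turntable; leave alone
- tripod_mount_center (a point): centre of a loose brass tripod mount, 44 mm across with a thin stud, 24 mm high, standing on the turntable; leave alone
- vise: fixed bench vise with cast-iron jaws gripping an upright wooden lens board, 110 x 100 mm in plan, 150 mm high; origin under its centre on the counter; only in the way
There are look-alikes about, which are no part of the job. What is shaped like the part that bears lid_grip but blue is not meant. Of the things that look like the rack, the smaller one is meant.

How it is judged (in metres and radians):
On the way, in this order (a step that is already met when the one before it is completed fails the run):
1. the lid has left the rack, out from under its lips (x of lid_grip in the frame of rack below -0.062 m), for 0.05 s.
2. the lid sits in the loader's mouth, lugs dropped through the slots, not yet turned (z of lid_grip in the frame of loader_mouth between 0.034 and 0.0425 m and horizontal distance between lid_grip and loader_mouth below 0.006 m and angle between lid_grip's own z axis and vertical below 0.12 rad and angle between the x axis of lid_grip and the x axis of loader_mouth, either way round below 0.3 rad), for 0.05 s.
At the end, for the whole second after the job is handed in: the lid sits in the loader's mouth (bar centre 34 to 42.5 mm above the mouth point, within 6 mm sideways, tilted less than 7 degrees), turned 33 to 57 degrees from the slots, at rest, and still gripped by the fingers with more than 2 N (z of lid_grip in the frame of loader_mouth between 0.034 and 0.0425 m and horizontal distance between lid_grip and loader_mouth below 0.006 m and angle between lid_grip's own z axis and vertical below 0.12 rad and angle between the x axis of lid_grip and the x axis of loader_mouth, either way round between 0.576 and 0.995 rad and contact force between the fingers and lid above 2 N and linear speed of lid below 0.02 m/s and angular speed of lid below 0.15 rad/s); the arm keeps its last pose, push and grip.
It fails at once if the seated lid is turned on into the lock click (beyond 62 degrees) (z of lid_grip in the frame of loader_mouth between 0.034 and 0.0425 m and horizontal distance between lid_grip and loader_mouth below 0.006 m and angle between lid_grip's own z axis and vertical below 0.12 rad and angle between the x axis of lid_grip and the x axis of loader_mouth, either way round above 1.082 rad).
It fails at once if the cassette is shifted by more than 15 mm (distance of cassette_center from where it was at the start of the episode above 0.015 m).
It fails at once if the lens cap is shifted by more than 15 mm (distance of lens_cap_center from where it was at the start of the episode above 0.015 m).
It fails at once if the tripod mount is shifted by more than 15 mm (distance of tripod_mount_center from where it was at the start of the episode above 0.015 m).
It also fails if it takes over 45 s, if anything falls off the work surface, if the arm or the gripper's body presses on something with over 40 N, if the wrist force passes 120 N, or if a joint passes its speed limit or range.

## Working session

There is one attempt and no reset: what is moved stays moved. The work goes in short steps, Python scripts to look and compute and a shell command to move; the robot and the scene stay as the last step left them, time stands still between calls to the robot, and variables do not carry over. Pictures are saved under pics/ and viewed, at most 10 in all, crops included, and the job is handed in when it is done.

```bash
mkdir -p pics; cat > h.py <<'E'
from rig import *
import numpy as np, cv2
def grab(n):
    c=camera(n); np.savez(''+n+'.npz',**c); return c
def save(img,fn): cv2.imwrite('pics/'+fn,cv2.cvtColor(img,cv2.COLOR_RGB2BGR))
def plane(c,u,v,z):
    d=np.array([(u-c['cx'])/c['fx'],-(v-c['cy'])/c['fy'],-1.0]); T=np.array(c['T']); w=T[:3,:3]@d; o=T[:3,3]
    return o+w*(z-o[2])/w[2]
def pt(c,u,v):
    z=c['depth'][int(v),int(u)]; T=np.array(c['T']); return T[:3,:3]@(z*np.array([(u-c['cx'])/c['fx'],-(v-c['cy'])/c['fy'],-1.0]))+T[:3,3]
E
python3 - <<'E'
from h import *
for n in('top','side'):
    c=grab(n); save(c['color'],n+'0.png'); print(n,c['fx'],c['cx'],c['cy'],np.round(c['T'],3).tolist(),[k for k in c])
print(state())
E
```

```text
top 583.704623369249 318.9070483196296 234.01187008362075 [[-0.027, 0.982, -0.189, 0.366], [-1.0, -0.025, 0.008, 0.14], [0.003, 0.189, 0.982, 1.615], [0.0, 0.0, 0.0, 1.0]] ['color', 'depth', 'fx', 'fy', 'cx', 'cy', 'T']
side 530.5802310901098 321.456547665152 236.8612561540179 [[0.889, 0.348, -0.297, 0.342], [-0.457, 0.699, -0.55, -0.504], [0.016, 0.625, 0.781, 0.963], [0.0, 0.0, 0.0, 1.0]] ['color', 'depth', 'fx', 'fy', 'cx', 'cy', 'T']
{'time_s': 0.1, 'joints': array([-7.03010581e+01,  1.58463077e+01,  8.62890595e+01,  1.47314889e-03,
        7.79612297e+01, -6.93362052e+00]), 'qvel': array([-0.01988729, -0.05801422, -0.1054752 ,  0.00811662,  0.06552919,
       -0.02610657]), 'joint_efforts': array([ 2.30238984e-03, -4.17699838e+01, -2.46404618e+01, -1.41933942e-04,
        5.77308689e-03,  8.19136375e-06]), 'eef_pos': array([ 0.25759023, -0.51354913,  0.23049562]), 'eef_rot': array([-1.79904283e+02, -1.30908068e-02,  2.66322430e+01]), 'ft_force': array([0.85351589, 0.43722527, 0.13633723]), 'torque': array([ 0.02946469, -0.05363499,  0.02079183]), 'grip_force': 0.0, 'gripper_width': 0.08599934835689135}
```

View pics/top0.png

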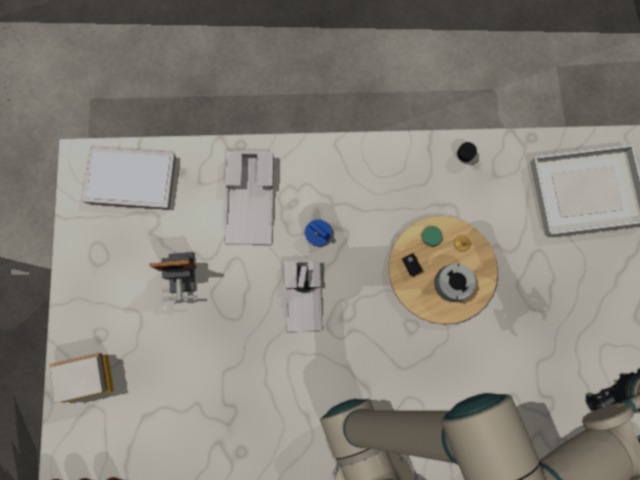

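View pics/side0.png

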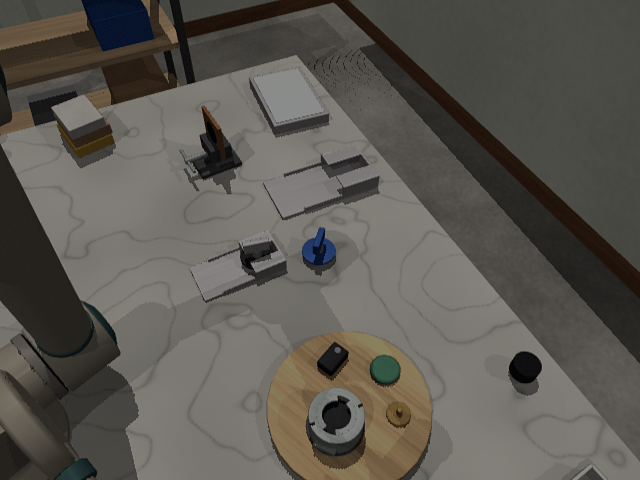

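Top view: candidates for the lid are the one in the small rack at (304,280), with an aluminium bar, and the blue look-alike at (319,233), which is excluded. For the rack they are the small one at (304,297) and the big empty one at (250,197), so I choose the small rack and its lid. The loader is at (457,282), cassette (413,265), lens cap (432,236), tripod mount (462,243), vise (180,270). In the side view the lid is at (258,245) and the loader mouth at (337,413).

```bash
python3 - <<'E'
from h import *
L=lambda n:np.load(n+'.npz')
t,s=L('top')['color'],L('side')['color']
R=lambda im,x,y,w,h:cv2.resize(im[y:y+h,x:x+w],(400,300),interpolation=cv2.INTER_CUBIC)
m=np.vstack([np.hstack([R(t,260,252,88,66+18)if 0 else R(t,256,254,96,72),R(s,180,220,120,90)]),np.hstack([R(t,417,252,80,60),R(s,290,375,96,72)])])
save(m,'crop.png')
E
```

```text
(no output)
```

View pics/crop.png

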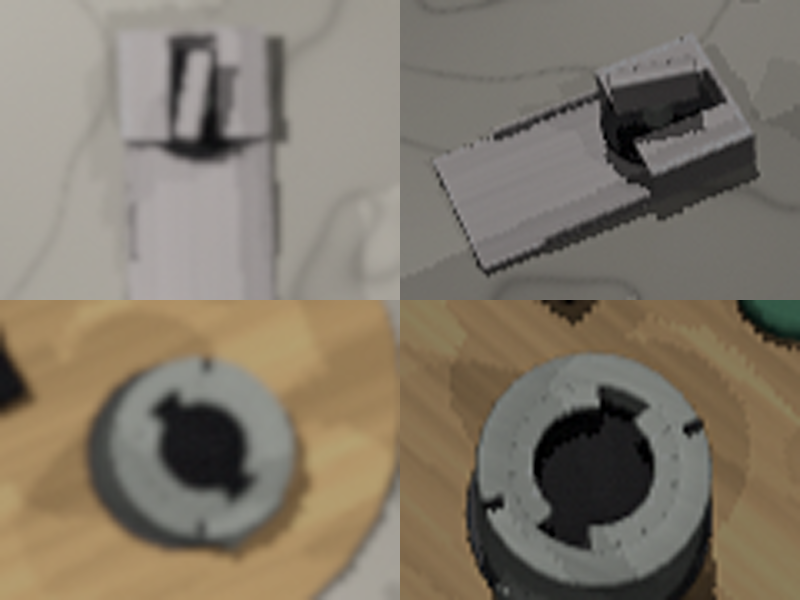

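The crops confirm the choice: an aluminium bar on a black flange in the small rack, turned a few degrees. In the loader's top view, the slots lie up-left/down-right, at about pixels (450,273) and (465,289). The ribs are at about (458,265) and (457,298).

```bash
cat >> h.py <<'E'
def cloud(c):
    v,u=np.mgrid[0:480,0:640]; z=c['depth']; T=np.array(c['T'])
    P=np.stack([(u-c['cx'])/c['fx']*z,-(v-c['cy'])/c['fy']*z,-z],-1)@T[:3,:3].T+T[:3,3]
    P[z==0]=np.nan; return P
def mouth(c,box,thr):
    x,y,w,h=box; k=8
    g=cv2.cvtColor(c['color'],cv2.COLOR_RGB2GRAY)[y:y+h,x:x+w]
    g=cv2.resize(g,None,fx=k,fy=k,interpolation=cv2.INTER_CUBIC)
    cs,_=cv2.findContours((g<thr).astype(np.uint8),cv2.RETR_EXTERNAL,cv2.CHAIN_APPROX_NONE)
    q=min((a for a in cs if cv2.contourArea(a)>3000),key=lambda a:abs(a.reshape(-1,2).mean(0)-[w*k/2,h*k/2]).sum()).reshape(-1,2)
    W=np.array([plane(c,x+(a[0]+.5)/k-.5,y+(a[1]+.5)/k-.5,0.081)[:2] for a in q])
    return W
E
python3 - <<'E'
from h import *
L=lambda n:dict(np.load(n+'.npz'))
for n,b,hand in(('top',(437,262,40,40),dict(o=(417,252,5,0,300),ribs=[(206,365),(201,530)],slots=[(163,406),(243,490)])),
           ('side',(310,385,52,52),dict(o=(290,375,400/96,400,300),ribs=[(693,428),(490,503)],slots=[(622,396),(566,536)]))):
    c=L(n)
    for thr in(50,70):
        W=mouth(c,b,thr); (cx,cy),(a,bb),th=cv2.minAreaRect((W*1000).astype(np.float32))
        m=cv2.moments((W*1e5).astype(np.int32)); print(n,thr,'centroid',m['m10']/m['m00']/1e5,m['m01']/m['m00']/1e5,'area mm2',m['m00']/1e4,'ang',np.degrees(.5*np.arctan2(2*m['mu11'],m['mu20']-m['mu02'])),'rect',cx,cy,a,bb,th)
    ox,oy,k,sx,sy=hand['o']
    for key in('ribs','slots'):
        p=[plane(c,ox+(u-sx+.5)/k-.5,oy+(v-sy+.5)/k-.5,.083 if key=='ribs' else .081)[:2] for u,v in hand[key]]
        d=p[0]-p[1]; print(key,np.mean(p,0),np.linalg.norm(d),np.degrees(np.arctan2(d[1],d[0])))
    P=cloud(c)
    print(n,'heights: counter',P[400 if n=='top' else 330,250 if n=='top' else 200][2])
    # rack area
    lo,hi=(0.2,0.05),(0.6,0.3)
    pass
t=L('top')
for nm,(u,v),z in[('bar+',(198,52),.072),('bar-',(187,138),.072),('barL+',(190,52),.072),('barR+',(210,52),.072)]:
    print(nm,plane(t,256+u/4.167-.4,254+v/4.167-.4,z)[:2])
s=L('side')
for n,c in(('top',t),('side',s)):
    P=cloud(c); R=P[(254 if n=='top' else 225):(335 if n=='top' else 300),(280 if n=='top' else 188):(328 if n=='top' else 292)].reshape(-1,3)
    f=R[(R[:,2]>.055)&(R[:,2]<.085)]; print(n,'bar',len(f),np.nanmean(f,0),f[:,2].max() if len(f) else 0)
    if len(f)>3: print(cv2.minAreaRect((f[:,:2]*1000).astype(np.float32)))
    f=R[(R[:,2]>.022)&(R[:,2]<.04)]; print('lips',len(f),np.nanmean(f,0),cv2.minAreaRect((f[:,:2]*1000).astype(np.float32)))
    f=R[(R[:,2]>.003)&(R[:,2]<.012)]; print('floor',len(f),cv2.minAreaRect((f[:,:2]*1000).astype(np.float32)))
E
```

```text
top 50 centroid 0.5260256534365346 -0.2337169844685469 area mm2 1646.98155 ang 38.610174775015906 rect 526.1912841796875 -233.2964630126953 54.22732925415039 43.146507263183594 73.87482452392578
top 70 centroid 0.5259901248528847 -0.23373505776750939 area mm2 1856.18325 ang 38.6913022931873 rect 525.9557495117188 -233.4630126953125 58.431392669677734 45.228492736816406 71.77628326416016
ribs [ 0.52547975 -0.23360992] 0.08739687913879857 -5.812938928841519
slots [ 0.52525779 -0.23373947] 0.059922280730866806 40.65839271047752
top heights: counter 0.006180904091357853
side 50 centroid 0.5245969038910584 -0.23343918942325936 area mm2 2104.06975 ang 38.08831346337676 rect 524.6973876953125 -233.53089904785156 64.88644409179688 48.61937713623047 67.19767761230469
side 70 centroid 0.5246968881755678 -0.2333659095887741 area mm2 2196.42415 ang 38.487383381392 rect 524.7757568359375 -233.43914794921875 66.06220245361328 49.11063766479492 66.69475555419922
ribs [ 0.52417386 -0.23368064] 0.08788128382140725 -6.550114599152945
slots [ 0.52536564 -0.23323947] 0.06185925749720303 40.3859307969048
[... 307 characters left out ...]
72), 78.69817352294922)
lips 775 [0.55837816 0.17725158 0.02976275] ((555.3116455078125, 177.51577758789062), (95.75587463378906, 85.53922271728516), 89.30224609375)
floor 1338 ((510.4217834472656, 174.06607055664062), (131.13487243652344, 220.30079650878906), 88.52375793457031)
side bar 269 [0.54767174 0.17251281 0.06869   ] 0.07748758296248015
((548.7763671875, 175.99578857421875), (19.473928451538086, 55.83819580078125), 79.75606536865234)
lips 961 [0.55712559 0.16505997 0.03053519] ((554.634765625, 176.97567749023438), (86.03873443603516, 101.13458251953125), 1.007467269897461)
floor 3210 ((507.2230224609375, 196.2249755859375), (206.7354278564453, 244.78343200683594), 63.87938690185547)
```

```bash
cat >> h.py <<'E'
from scipy.spatial.transform import Rotation as Ro
def go(p,yaw):
    "print fractions to reach world TCP p, yaw, pointing straight down"
    s=state(); R=Ro.from_euler('xyz',s['eef_rot'],degrees=True)
    d=R.inv().apply(np.array(p)-s['eef_pos'])/.4
    G=Ro.from_euler('xyz',[180,0,yaw],degrees=True)
    w=np.degrees((R.inv()*G).as_rotvec())/60
    print('t',round(s['time_s'],2),'pos',np.round(s['eef_pos'],4),'rot',np.round(s['eef_rot'],2),'w',round(s['gripper_width'],4),'F',np.round(s['ft_force'],1),'gf',s['grip_force']); print('->',np.round(d,4),np.round(w,4))
E
python3 -c "
from h import *
go([.44,-.16,.2],10)
R=Ro.from_euler('xyz',state()['eef_rot'],degrees=True)"
```

```text
t 0.1 pos [ 0.2576 -0.5135  0.2305] rot [-1.799e+02 -1.000e-02  2.663e+01] w 0.086 F [0.9 0.4 0.1] gf 0.0
-> [ 0.8038 -0.5855  0.0774] [-0.0016  0.      0.2772]
```

```bash
python3 -m inch '[[1,0.8,-0.585,0.077,0,0,0.277],[1,0.8,-0.585,0.077,0,0,0.277],[1,0.8,-0.585,0.077,0,0,0.277],[1,0.8,-0.585,0.077,0,0,0.277],[1,0.8,-0.585,0.077,0,0,0.277],[1,0.8,-0.585,0.077,0,0,0.277],[1,0.8,-0.585,0.077,0,0,0.277],[1,0.8,-0.585,0.077,0,0,0.277]]'; python3 -c "
from h import *
go([.548,.1763,.12],-10)"
```

```text
time_s: 0.9
eef_pos: [0.4392, -0.1592, 0.2002]
eef_rot: [-180.0, 0.0, 10.0]
ft_force: [0.9, -0.7, 1.0]
gripper_width: 0.0852
grip_force: 0.0
t 0.9 pos [ 0.4392 -0.1592  0.2002] rot [-1.7999e+02  1.0000e-02  1.0010e+01] w 0.0852 F [ 0.9 -0.7  1. ] gf 0.0
-> [ 0.4137 -0.7788  0.2005] [-1.000e-04  1.000e-04  3.335e-01]
```

```bash
python3 -m inch '[[1,0.414,-0.779,0.2,0,0,0.333],[1,0.414,-0.779,0.2,0,0,0.333],[1,0.414,-0.779,0.2,0,0,0.333],[1,0.414,-0.779,0.2,0,0,0.333],[1,0.414,-0.779,0.2,0,0,0.333],[1,0.414,-0.779,0.2,0,0,0.333],[1,0.414,-0.779,0.2,0,0,0.333],[1,0.414,-0.779,0.2,0,0,0.333]]'; python3 - <<'E'
from h import *
go([.548,.1763,.039],-10)
t=grab('top')['color'];s=grab('side')['color']
R=lambda im,x,y,w,h:cv2.resize(im[y:y+h,x:x+w],(400,300),interpolation=cv2.INTER_CUBIC)
save(np.hstack([R(t,256,240,96,72),R(s,190,190,140,105)]),'above.png')
E
```

```text
time_s: 1.7
eef_pos: [0.548, 0.1779, 0.119]
eef_rot: [-180.0, 0.1, -9.8]
ft_force: [-0.8, 0.0, 0.2]
gripper_width: 0.0852
grip_force: 0.0
t 1.7 pos [0.548  0.1779 0.119 ] rot [-1.7996e+02  7.0000e-02 -9.8200e+00] w 0.0852 F [-0.8  0.   0.2] gf 0.0
-> [0.001 0.004 0.2  ] [-0.0007  0.0012  0.0029]
```

View pics/above.png

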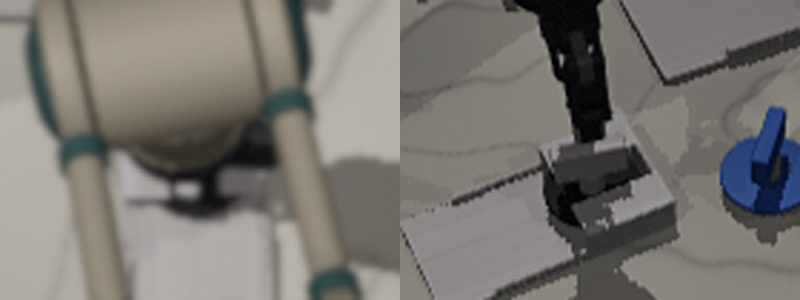

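The side crop shows the open fingers hanging over the bar near (590,140), with the blue lid clear at (770,165). The top view is blocked by the arm. I'll descend and grip.

```bash
python3 -m inch '[[1,0,0,0.1,0,0,0],[1,0,0,0.2,0,0,0],[1,0,0,0.203,0,0,0],[-1,0,0,0.203,0,0,0],[-1,0,0,0.203,0,0,0],[-1,0,0,0.203,0,0,0],[-1,0,0,0.203,0,0,0],[-1,0,0,0.203,0,0,0]]'; python3 -c "
from h import *
go([.548,.1763,.039],-10); print(state()['torque'])"
```

```text
time_s: 2.6
eef_pos: [0.5488, 0.1744, 0.0409]
eef_rot: [-179.9, -0.1, -10.0]
ft_force: [-0.9, 1.0, 6.2]
gripper_width: 0.0154
grip_force: 58.6
t 2.6 pos [0.5488 0.1744 0.0409] rot [-1.7995e+02 -1.5000e-01 -9.9700e+00] w 0.0154 F [-0.9  1.   6.2] gf 58.64980101585388
-> [-0.0027 -0.0044  0.0047] [-0.0009 -0.0025  0.0005]
[-0.0362072   0.11538984  0.01611492]
```

```bash
python3 -m inch '[[-1,-0.03,0.005,-0.003,0,0,0],[-1,-0.08,0.014,-0.003,0,0,0],[-1,-0.13,0.023,-0.003,0,0,0],[-1,-0.18,0.032,-0.003,0,0,0],[-1,-0.234,0.041,-0.003,0,0,0],[-1,-0.234,0.041,-0.003,0,0,0]]'; python3 -c "
from h import *
go([.453,.1763,.22],-10); print(state()['torque'])"
```

```text
time_s: 3.2
eef_pos: [0.449, 0.1741, 0.041]
eef_rot: [179.9, 0.2, -9.9]
ft_force: [-3.0, -1.0, 3.7]
gripper_width: 0.0149
grip_force: 59.3
t 3.2 pos [0.449  0.1741 0.041 ] rot [ 1.7995e+02  1.5000e-01 -9.9300e+00] w 0.0149 F [-3.  -1.   3.7] gf 59.32198405265808
-> [ 0.0077 -0.0067 -0.4476] [0.0008 0.0026 0.0012]
[ 0.01285306  0.46195609 -0.00300259]
```

```bash
python3 -m inch '[[-1,0,0,-0.05,0,0,0],[-1,0,0,-0.15,0,0,0],[-1,0,0,-0.27,0,0,0],[-1,0,0,-0.4,0,0,0],[-1,0,0,-0.4,0,0,0],[-1,0,0,-0.4,0,0,0]]'; python3 - <<'E'
from h import *
go([.47,-.08,.2],20)
t=grab('top')['color'];s=grab('side')['color']
R=lambda im,x,y,w,h:cv2.resize(im[y:y+h,x:x+w],(400,300),interpolation=cv2.INTER_CUBIC)
save(np.hstack([R(t,240,220,128,96),R(s,150,160,140,105)]),'lift.png')
E
```

```text
time_s: 3.8
eef_pos: [0.4531, 0.1744, 0.2015]
eef_rot: [-180.0, -0.1, -10.0]
ft_force: [-0.4, -0.5, -1.9]
gripper_width: 0.0147
grip_force: 58.7
t 3.8 pos [0.4531 0.1744 0.2015] rot [-1.7995e+02 -1.4000e-01 -9.9600e+00] w 0.0147 F [-0.4 -0.5 -1.9] gf 58.738505244255066
-> [0.1517 0.619  0.0035] [-2.000e-04 -2.400e-03 -4.994e-01]
```

View pics/lift.png

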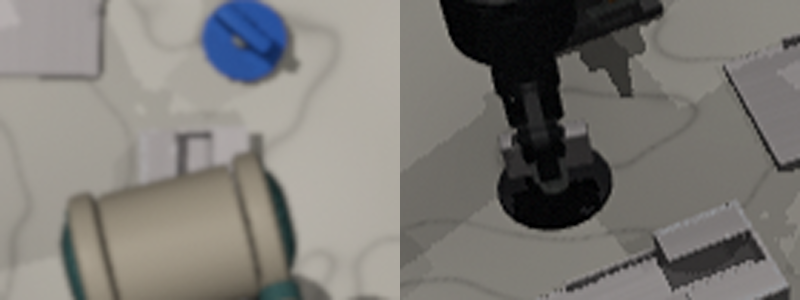

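The lid is clear of the rack and held level. In the side crop the flange disc is centred near (554,190) and the fingers near (540,150). Next I'll carry it over the loader.

```bash
python3 -m inch '[[-1,0.09,0.24,0,0,0,-0.12],[-1,0.18,0.48,0,0,0,-0.26],[-1,0.22,0.6,0,0,0,-0.4],[-1,0.26,0.72,0,0,0,-0.54],[-1,0.3,0.84,0,0,0,-0.68],[-1,0.33,0.93,0,0,0,-0.8],[-1,0.355,0.973,0,0,0,-0.817],[-1,0.355,0.973,0,0,0,-0.817]]'; python3 - <<'E'
from h import *
go([.525,-.2335,.16],39)
E
```

```text
time_s: 4.7
eef_pos: [0.5156, -0.1892, 0.1977]
eef_rot: [-179.7, 0.1, 39.1]
ft_force: [1.5, 0.2, -2.2]
gripper_width: 0.0148
grip_force: 58.8
t 4.7 pos [ 0.5156 -0.1892  0.1977] rot [-1.7972e+02  1.1000e-01  3.9120e+01] w 0.0148 F [ 1.5  0.2 -2.2] gf 58.8230037689209
-> [-0.0516  0.1013  0.0939] [-0.0047  0.0018  0.0019]
```

```bash
python3 -m inch '[[-1,-0.025,0.05,0,0,0,0],[-1,-0.05,0.1,0,0,0,0],[-1,-0.05,0.1,0.04,0,0,0],[-1,-0.05,0.1,0.08,0,0,0],[-1,-0.05,0.1,0.08,0,0,0]]'; python3 - <<'E'
from h import *
t=grab('top')['color'];s=grab('side')['color']
go([.525,-.2335,.104],39)
R=lambda im,x,y,w,h:cv2.resize(im[y:y+h,x:x+w],(400,300),interpolation=cv2.INTER_CUBIC)
save(np.hstack([R(t,397,232,120,90),R(s,290,340,112,84)]),'hover.png')
E
```

```text
time_s: 5.2
eef_pos: [0.5243, -0.2301, 0.1646]
eef_rot: [-179.5, 0.2, 39.1]
ft_force: [-0.2, -0.7, -1.2]
gripper_width: 0.0149
grip_force: 58.9
t 5.3 pos [ 0.5261 -0.2309  0.1674] rot [-1.7984e+02  5.0000e-02  3.9090e+01] w 0.0148 F [ 0.4  0.3 -1. ] gf 58.929027915000916
-> [-0.0061  0.0036  0.1585] [-0.0026  0.0009  0.0014]
```

View pics/hover.png

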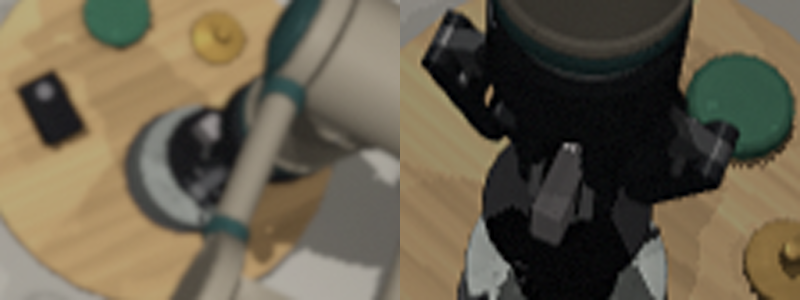

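```bash
python3 - <<'E'
from h import *
z0=.1674
for n in('top','side'):
    c=dict(np.load(n+'.npz')); P=cloud(c).reshape(-1,3); D=P-[.526,-.231,z0]; r=np.hypot(D[:,0],D[:,1])
    f=P[(r<.05)&(abs(D[:,2]+.017)<.006)]; print(n,'flange',len(f),np.median(f[:,2]))
    q=(f[:,:2]*1000).astype(np.float32)
    if len(q)>5:
        print('encl',cv2.minEnclosingCircle(q)); h=cv2.convexHull(q).reshape(-1,2)
        A=np.c_[2*h,np.ones(len(h))]; s=np.linalg.lstsq(A,(h**2).sum(1),rcond=None)[0]; print('fit',s[:2],np.sqrt(s[2]+s[0]**2+s[1]**2))
    g=cv2.cvtColor(c['color'],cv2.COLOR_RGB2GRAY).reshape(-1)
    f=P[(r<.035)&(D[:,2]>.0)&(D[:,2]<.036)&(g>75)]; print('bar',len(f))
    if len(f)>5: print(np.median(f,0),f.min(0),f.max(0),cv2.minAreaRect((f[:,:2]*1000).astype(np.float32)))
go([.525,-.2335,.104],39)
E
```

```text
top flange 144 0.148052601166615
encl ((524.3049926757812, -221.92764282226562), 36.04277038574219)
fit [ 525.72921379 -222.82955688] 33.60278632703074
bar 31
[ 0.54092085 -0.21353305  0.19249815] [ 0.53278037 -0.21849389  0.17301894] [ 0.54861369 -0.20692429  0.19954535] ((541.1806640625, -212.4568328857422), (11.162467956542969, 15.95724105834961), 81.83235168457031)
side flange 926 0.15071316907648347
encl ((524.4805297851562, -229.29115295410156), 37.916866302490234)
fit [ 523.39974564 -229.78943556] 36.581569449056374
bar 10
[ 0.52530076 -0.22603099  0.19934571] [ 0.50155456 -0.24601947  0.19747429] [ 0.52725013 -0.22382385  0.20297785] ((515.7782592773438, -235.27291870117188), (30.908855438232422, 7.130343914031982), 37.902191162109375)
t 5.3 pos [ 0.5261 -0.2309  0.1674] rot [-1.7984e+02  5.0000e-02  3.9090e+01] w 0.0148 F [ 0.4  0.3 -1. ] gf 58.929027915000916
-> [-0.0061  0.0036  0.1585] [-0.0026  0.0009  0.0014]
```

```bash
cat >> h.py <<'E'
def lid(n='side'):
    c=grab(n); s=state(); p=s['eef_pos']; P=cloud(c).reshape(-1,3); D=P-p; r=np.hypot(D[:,0],D[:,1])
    f=P[(r<.05)&(abs(D[:,2]+.017)<.006)]; q=(f[:,:2]*1000).astype(np.float32)
    print('lid',cv2.minEnclosingCircle(q),'z',np.median(f[:,2]),'tcp',np.round(p,4))
    return c
E
python3 -m inch '[[-1,-0.006,0.006,0.03,0,0,0],[-1,-0.006,0.006,0.07,0,0,0],[-1,-0.006,0.006,0.106,0,0,0],[-1,-0.006,0.006,0.106,0,0,0],[-1,-0.006,0.006,0.106,0,0,0]]'; python3 - <<'E'
from h import *
lid(); s=lid()['color']
go([.5258,-.2343,.125],39)
R=lambda im,x,y,w,h:cv2.resize(im[y:y+h,x:x+w],(800,600),interpolation=cv2.INTER_CUBIC)
save(R(s,290,355,120,90),'hover2.png')
E
```

```text
time_s: 5.8
eef_pos: [0.5265, -0.2351, 0.1263]
eef_rot: [180.0, 0.0, 39.1]
ft_force: [0.0, -1.1, -1.3]
gripper_width: 0.0147
grip_force: 58.9
lid ((526.1598510742188, -233.1565704345703), 38.07670211791992) z 0.11077096434246969 tcp [ 0.5269 -0.2353  0.1268]
lid ((525.6552124023438, -234.30348205566406), 37.726016998291016) z 0.11131303354301797 tcp [ 0.527  -0.2354  0.1271]
t 5.9 pos [ 0.527  -0.2354  0.1271] rot [ 1.7988e+02 -3.0000e-02  3.9060e+01] w 0.015 F [-0.2  0.7 -1.8] gf 58.9316189289093
-> [-0.0007 -0.0041  0.0051] [ 0.0019 -0.0006  0.0011]
```

View pics/hover2.png

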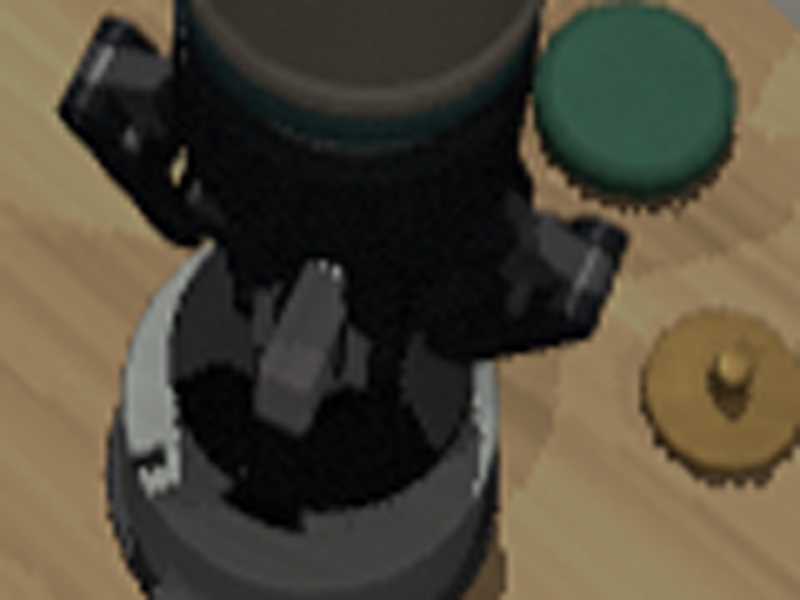

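The side crop shows the lid just above the mouth, with the bar (300,350) in line with the near slot (265,505). The lid centre is within about 1 mm of the mouth, so I'll lower it gently.

```bash
python3 -m inch '[[-1,-0.002,-0.0015,0.01,0,0,0],[-1,-0.002,-0.0015,0.02,0,0,0],[-1,-0.002,-0.0015,0.028,0,0,0],[-1,-0.002,-0.0015,0.035,0,0,0],[-1,-0.002,-0.0015,0.035,0,0,0]]'; python3 - <<'E'
from h import *
go([.5258,-.2343,.104],39);print(state()['torque'])
E
```

```text
time_s: 6.4
eef_pos: [0.525, -0.2349, 0.1115]
eef_rot: [-179.9, 0.0, 39.1]
ft_force: [-0.2, 0.5, -2.5]
gripper_width: 0.0149
grip_force: 58.9
t 6.4 pos [ 0.525  -0.2349  0.1115] rot [-1.7994e+02  3.0000e-02  3.9050e+01] w 0.0149 F [-0.2  0.5 -2.5] gf 58.92466485500336
-> [0.0025 0.0001 0.0188] [-0.0009  0.0004  0.0009]
[ 0.02596149 -0.07202173  0.02471376]
```

```bash
python3 -m inch '[[-1,0,0,0.006,0,0,0],[-1,0,0,0.012,0,0,0],[-1,0,0,0.018,0,0,0],[-1,0,0,0.018,0,0,0]]'; python3 - <<'E'
from h import *
go([.5258,-.2343,.104],39);print(state()['torque'])
E
```

```text
time_s: 6.8
eef_pos: [0.5251, -0.2349, 0.1045]
eef_rot: [-180.0, 0.0, 39.1]
ft_force: [0.2, 0.3, -1.4]
gripper_width: 0.0149
grip_force: 58.9
t 6.8 pos [ 0.5251 -0.2349  0.1045] rot [-1.7996e+02  2.0000e-02  3.9050e+01] w 0.0149 F [ 0.2  0.3 -1.4] gf 58.92616510391235
-> [ 0.0023 -0.0001  0.0012] [-0.0007  0.0003  0.0009]
[-0.0075964   0.04969356  0.00797441]
```

```bash
python3 -m inch '[[-1,0,0,0.003,0,0,0],[-1,0,0,0.005,0,0,0],[-1,0,0,0.005,0,0,0]]'; python3 -m inch '[[-1,0,0,0.003,0,0,0],[-1,0,0,0.003,0,0,0]]'
```

```text
time_s: 7.1
eef_pos: [0.5254, -0.2351, 0.104]
eef_rot: [180.0, -0.0, 39.1]
ft_force: [-1.9, 0.0, 4.9]
gripper_width: 0.0151
grip_force: 60.0
time_s: 7.3
eef_pos: [0.5254, -0.2351, 0.1039]
eef_rot: [179.9, -0.0, 39.1]
ft_force: [-3.2, 1.4, 10.9]
gripper_width: 0.0151
grip_force: 61.0
```

```bash
python3 -c "
from h import *
lid();lid();go([.5254,-.2351,.104],-6);print(state()['torque'])"
```

```text
lid ((524.1105346679688, -233.85035705566406), 47.92698669433594) z 0.0868582425686415 tcp [ 0.5254 -0.2351  0.1039]
lid ((523.4116821289062, -235.12158203125), 47.67531967163086) z 0.0870367782602024 tcp [ 0.5254 -0.2351  0.1038]
t 7.4 pos [ 0.5254 -0.2351  0.1038] rot [ 1.7992e+02 -2.0000e-02  3.9060e+01] w 0.0146 F [-2.8  2.1 11. ] gf 60.958396196365356
-> [-0.     -0.     -0.0004] [ 0.0011 -0.0008  0.751 ]
[0.35114942 0.55400066 0.03586014]
```

The flange top is at 0.087 m, so the lid is seated. Next I'll ease the push and twist clockwise.

```bash
python3 -m inch '[[-1,0,0,-0.002,0,0,0],[-1,0,0,-0.002,0,0,0.07],[-1,0,0,-0.002,0,0,0.14],[-1,0,0,-0.002,0,0,0.21],[-1,0,0,-0.002,0,0,0.28],[-1,0,0,-0.002,0,0,0.35],[-1,0,0,-0.002,0,0,0.35]]'; python3 -c "
from h import *
go([.5254,-.2351,.104],-6);print(state()['torque'])"
```

```text
time_s: 8.1
eef_pos: [0.5265, -0.2356, 0.1039]
eef_rot: [179.9, -0.1, 18.0]
ft_force: [-1.6, 0.4, 5.0]
gripper_width: 0.0145
grip_force: 60.0
t 8.1 pos [ 0.5265 -0.2356  0.1039] rot [ 1.7986e+02 -1.3000e-01  1.7980e+01] w 0.0145 F [-1.6  0.4  5. ] gf 60.003429651260376
-> [-0.0021 -0.002  -0.0002] [ 0.0019 -0.0026  0.3997]
[0.00959602 0.01352457 0.0331899 ]
```

```bash
python3 -m inch '[[-1,-0.001,-0.001,0,0,0,0.07],[-1,-0.001,-0.001,0,0,0,0.14],[-1,-0.002,-0.002,0,0,0,0.21],[-1,-0.002,-0.002,0,0,0,0.28],[-1,-0.002,-0.002,0,0,0,0.35],[-1,-0.002,-0.002,0,0,0,0.4],[-1,-0.002,-0.002,0,0,0,0.4],[-1,-0.002,-0.002,0,0,0,0.4]]'; python3 - <<'E'
from h import *
c=lid(); s=c['color']; t=grab('top')['color']
go([.5254,-.2351,.104],-6);print(state()['torque'])
R=lambda im,x,y,w,h:cv2.resize(im[y:y+h,x:x+w],(400,300),interpolation=cv2.INTER_CUBIC)
save(np.hstack([R(t,407,242,100,75),R(s,290,370,96,72)]),'turned.png')
E
```

```text
time_s: 8.9
eef_pos: [0.5257, -0.2353, 0.1039]
eef_rot: [179.9, -0.2, -5.9]
ft_force: [0.9, 0.3, 6.6]
gripper_width: 0.0148
grip_force: 60.1
lid ((524.5557861328125, -233.59225463867188), 47.77507019042969) z 0.0861254912066236 tcp [ 0.5257 -0.2352  0.104 ]
t 9.0 pos [ 0.5257 -0.2353  0.1039] rot [179.91  -0.21  -5.91] w 0.0148 F [-0.   0.2  4.9] gf 60.08755087852478
-> [-0.0007 -0.0004 -0.0001] [ 0.0015 -0.0034  0.0015]
[ 0.00902237 -0.00823168 -0.01194116]
```

View pics/turned.png

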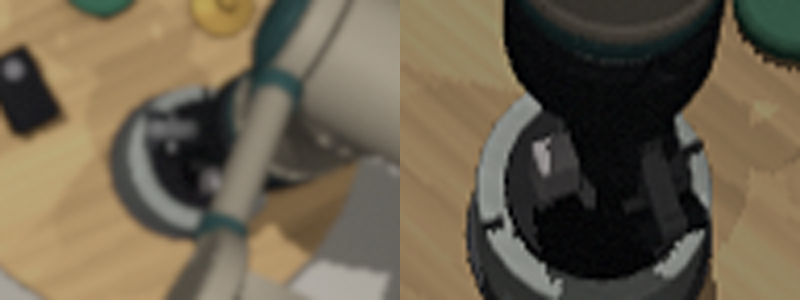

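The side crop shows the bar end (550,165) pointing along the line through the two ribs, (495,225) and (693,147). The flange is seated on the rim and the neighbouring items are untouched. Handing in.

```bash
python3 -c "
from h import *
print(close_job())"
```

```text
the job is handed in; nothing more can be done
None
```

I handed the job in at about 9 s: the lid is seated in the loader's mouth, turned about 45° clockwise to the half-turn ribs and still gripped at about 60 N. The judge returned no verdict. In the pictures the cassette, lens cap and tripod mount looked untouched.

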